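Show the clipped slat to the inspection camera

TASK

The open lid of the blue clip case stands in the inspection camera's view: first lower it gently until it is fully shut. Then take the one slat that has its black end clip fitted out of the jig and hold it up, level and with its open side up, clipped end facing straight at the lens, at the camera's focus point. Finish while still holding it there, quite still, and do not knock the camera or disturb anything else on the bench.

Things in the scene. Friction and masses are not known exactly. Their poses are not given: they have to be found in the camera images.
- case_lid (a joint): Hinge of the clip case's blue lid, rad: 0 fully shut, 1.57 straight up, 1.9 its stop. Starts open at 1.25 to 1.7. A friction hinge (0.16 N m, some 1 N at the front edge): the lid stays wherever it is left, so it must be pushed all the way down; no latch, it stops hard at 0. A gentle closing stays under 2.5 rad/s.
- lid_hinge (a point): Middle of the lid's hinge line, 50 mm above the bench, on the case's edge nearest the camera. Its axes turn with the lid about y, the hinge line; with the lid shut, x points level from the lid's front edge towards the camera, z up.
- lid_front (a point): Middle of the lid's front edge, on its outer face, 150 mm from the hinge line. The lid is a plate 152 mm (hinge to front) x 224 mm (along the hinge) x 5 mm, outer face 6 mm off the hinge line; a black tab 50 mm wide, 16 mm deep hangs at the middle of the front edge. Shut, its outer face is 56 mm above the bench. Open, the outer face looks to the camera; lens and lid are at least 90 mm apart.
- case: Grey clip case with compartments full of black clips, open top, fixed to the bench, 150 x 220 x 50 mm, wall 4 mm. Origin: centre of its underside; x points to the hinge side (to the camera), y along the hinge line, z up. It stands between the camera and the focus point.
- slat: The slat to show: bronze aluminium U-channel 220 (x) x 28 (y) x 22 mm (z), wall 2.5, open side up, black clip in its +x end, 0.12 to 0.2 kg. Origin: centre of its underside. Clip horns rise to 45 mm, 77 to 121 mm from the middle; grip the middle 100 mm across the width (it balances 15 mm towards the clip). Lies in any jig lane, clip end away from the robot, underside 42 mm above the bench.
- slat_end (a point): The point to bring to the focus: centre of the clip flange's outer face, on the slat's clipped end, 114 mm from the slat's origin along its x and 11 mm above its underside (a small nose stands out 8 mm further). Axes as slat.
- jig: Jig fixed to the bench: plywood board 250 x 370 x 12 mm, two white notched battens across it, 70 mm either side of its middle (28 mm wide), carrying four slats side by side, 85 mm apart, along the jig's x. Notches 33 mm wide, 10 mm deep, open at top and ends, floor 42 mm above the bench; between the battens it is free down to the board's top at 12 mm. Origin: centre of its underside.
- bare_a: A bare slat without any clip, otherwise the same channel as slat (220 x 28 x 22 mm, 0.13 kg). Origin: centre of its underside, x along its length, z up. Leave it lying in the jig.
- bare_b: A bare slat without any clip, otherwise the same channel as slat (220 x 28 x 22 mm, 0.13 kg). Origin: centre of its underside, x along its length, z up. Leave it lying in the jig.
- bare_c: A bare slat without any clip, otherwise the same channel as slat (220 x 28 x 22 mm, 0.13 kg). Origin: centre of its underside, x along its length, z up. Leave it lying in the jig.
- camera: Inspection camera on a column stand, fixed to the bench: steel base plate 140 x 150 mm, column 284 mm high, blue camera body and a black lens with a white ring light 92 mm across. Origin: centre of the base's underside; it looks level along its own -x, towards the robot's right, z up. Not to be knocked (3 N at most).
- lens (a point): Centre of the lens's front, 110 mm before the camera's origin (along its -x), 180 mm above the bench.
- focus (a point): The focus point, in the air: on the lens axis, 400 mm straight out from the lens's front, 180 mm above the bench. Axes as camera: x points back to the lens, z up. Sharp to 30 mm nearer or further and 20 mm to each side, up and down.
- screw_box: Small open cardboard box of screws, 100 x 75 x 40 mm, beyond the jig. Leave it. Origin: centre of its underside.
- mallet: White rubber mallet, head 105 x 60 x 60 mm, wooden handle 260 mm long, lying beyond the jig. Leave it. Origin: under the middle of the head; the handle runs to its -y.
- clip_a: Loose black end clip, 42 x 28 x 45 mm, beyond the case. Leave it. Origin: underside, at its flange.
- clip_b: Another loose black end clip, as clip_a. Leave it.
Things that resemble listed ones, but are neither listed nor needed, are in the scene too. Leave any pink or purple look-alike of the bare_b alone. Leave any orange look-alike of the slat alone.

How it is judged (in metres and radians):
On the way, in this order (a step that is already met when the one before it is completed fails the run):
1. the case's lid is lowered fully shut (under 0.06 rad) (value of joint case_lid below 0.06 rad), for 0.2 s.
2. the clipped slat is lifted clear of the jig by the gripper, its underside over 90 mm above the bench (height (world z) of slat above 0.09 m and contact force between the fingers and slat above 1 N), for 0.2 s.
At the end, for the whole second after the job is handed in: Lid shut (under 0.06 rad). The gripper alone holds the clipped slat still: centre of its clipped end within 30 mm of the focus along the lens axis, 20 mm sideways and in height; level, open side up, in line with the axis within 0.17 rad, clip to the lens. All else within 30 mm of where it was (value of joint case_lid below 0.06 rad and x of slat_end in the frame of focus between -0.03 and 0.03 m and y of slat_end in the frame of focus between -0.02 and 0.02 m and z of slat_end in the frame of focus between -0.02 and 0.02 m and angle between the x axis of slat and the x axis of focus, either way round below 0.17 rad and x of slat in the frame of focus below -0.05 m and angle between slat's own z axis and vertical below 0.17 rad and contact force between the fingers and slat above 1 N and linear speed of slat below 0.02 m/s and angular speed of slat below 0.15 rad/s and contact force between slat and jig below 0.2 N and contact force between slat and case below 0.2 N and contact force between slat and camera below 0.2 N and contact force between slat and bare_a below 0.2 N and contact force between slat and bare_b below 0.2 N and contact force between slat and bare_c below 0.2 N and distance of each of bare_a, bare_b, bare_c, screw_box, mallet, clip_a, clip_b from where it was at the start of the episode below 0.03 m); the arm keeps its last pose, push and grip.
It fails at once if the lid is slammed (faster than 2.5 rad/s) (velocity of joint case_lid below -2.5 rad/s).
It fails at once if the camera is knocked (over 3 N) (contact force between camera and anything else above 3 N).
It fails at once if a bare slat, the screw box, the mallet or a loose clip is moved more than 30 mm (distance of any of bare_a, bare_b, bare_c, screw_box, mallet, clip_a, clip_b from where it was at the start of the episode above 0.03 m).
It also fails if it takes over 64 s, if anything falls off the work surface, if the arm or the gripper's body presses on something with over 40 N, if the wrist force passes 120 N, or if a joint passes its speed limit or range.

ROBOT

A 6-joint arm with a two-finger parallel gripper is mounted at the origin on the work surface. World frame = base frame: x ahead of the robot, y to its left, z up, the work surface at z = 0. Lengths are in m, angles in degrees, forces in N, time in s.
With the tool pointing down it reaches from about 0.375 to 0.9 m from the base axis. Payload 3.1 kg.
Tool frame: the origin (TCP) lies on the centre line of the jaws, within the pads' length; the fingertips stand 25 mm ahead of it and the grasp point (between the pads) lies 6 mm ahead of it; y points along the fingers, x is the direction in which the jaws open and shut, and the axes are right-handed (so a half turn about y gives the same grasp; the last joint's range is limited). The gripper opens to 87 mm and grips with 3 to 60 N. Pads are 19 mm wide; open, the fingers measure 117 mm over their backs; the gripper's body (75 mm by 190 mm) begins 51 mm behind the grasp point.
Start: joints at [-10.227, 30.224, 82.088, -0, 67.689, -10.227], TCP at [0.625, 0, 0.248] pointing down, gripper open.
Joint ranges: [-176.69, 176.69], [-43.24, 126.21], [12.49, 139.97], [-82, 262], [0, 151.66], [-163.58, 163.58]. Speed limits (degrees/s): [159.86, 159.86, 180, 180, 180, 180].

INTERFACE

Orientations are given as a 3x3 rotation matrix whose columns are the frame's x, y, z axes.
In Python, from rig import * gives the robot as it stands.
- The arm moves only by the tool play_rows, never from a script. Its argument "commands" is a list of rows, each a list of 2 entries, a list of its own where there are three numbers: the shift along the world's x, y, z in m, then the turn, a rotation vector about the world's x, y, z in rad. A call has 1 to 10 rows; each row is the pose to reach, as a shift and turn from the pose commanded when the call began; what a row does not reach only later rows make up. A row lasts 1/8 s, in which the tool goes at most 62.5 mm and 10.7 degrees, less where a joint would pass 70% of its speed; a pose out of reach is approached as far as the arm can. A call with a gripper value outside its range is refused whole. "gripper" is the finger opening in m, from 0 to 0.087, set as the call begins (left out, the last holds). The fingers move at their own pace and stop on an object; the grip force is fixed at half the most. Time passes only in rows, so rows that repeat a pose let the fingers close. It gives the time, the measured TCP pose, the force and the opening at its end, in the units of the state.
- read_state(): the state, without advancing time (a new reading comes with each control period).
- capture(name): name is "scene" or "side" or "wrist"; returns a dict with "frame" (384x512x3 uint8, red, green, blue), "depth" (384x512 float32, m along the optical axis (not along the pixel's ray), 0 where there is no reading), "mtx" (3x3 intrinsics, pixels), "cam_to_world" (4x4, takes a point from camera to world coordinates); the wrist camera has in their place "hand_eye" (4x4, takes a point from camera to tool coordinates, whose origin is the TCP and whose axes are the tool frame's). Camera axes: x right, y down, z forward; pixel columns grow to the right and rows downward; lengths in m; the calibration is good to about 2 mm. A picture is of the moment at which its call begins: read the wrist's pose just before it.
- hand_in(): hands the job in, once; it reports no verdict.
The state is a dict: "time_s": time; "joint_positions": joint angles; "qvel": joint speeds; "tau": joint torques, N m; "position": TCP position; "tcp_rot": TCP orientation; "force": force on the tool from outside, world axes, zero at the start; "moment": the same for the moment, N m; "opening": opening from 0.0 (shut) to 1.0 (fully open).
Only numpy, scipy, OpenCV 4.12 (cv2) and the standard library are available. Lean on these libraries where they do the work, as an engineer would, in place of code of your own. Each camera call takes 0.05 s, during which the arm holds its last target. There are 200 camera calls.

## Working session

There is one attempt and no reset: what is moved stays moved. The work goes in short steps, Python scripts to look and compute and a tool call to move; the robot and the scene stay as the last step left them, time stands still between calls to the robot, and variables do not carry over. Pictures are saved under pics/ and viewed, about 8 in all and at most 12, crops included, and the job is handed in when it is done.

Besides the shell and the picture viewer there is one more tool, called after ">>>" as name(argument=value, ...) on one line, values as JSON. play_rows: Moves the arm, as the interface text tells. Its arguments: {"type":"object","properties":{"commands":{"type":"array"},"gripper":{"type":"number"}},"required":["commands"]}

```bash
mkdir -p pics
cat > h.py <<'E'
from rig import *
import numpy as np, cv2
def snap(n,f):
    c=capture(n); cv2.imwrite('pics/'+f+'.png',cv2.cvtColor(c['frame'],cv2.COLOR_RGB2BGR)); np.savez('pics/'+f+'.npz',**{k:np.array(v) for k,v in c.items()}); return c
def cloud(c,T=None):
    T=np.array(c['cam_to_world']) if T is None else T
    d=np.array(c['depth']);K=np.array(c['mtx']);v,u=np.indices(d.shape)
    P=np.stack([(u-K[0,2])*d/K[0,0],(v-K[1,2])*d/K[1,1],d],-1)
    W=P@T[:3,:3].T+T[:3,3]; W[d<=0]=np.nan; return W
E
python3 - <<'E'
from h import *
s=read_state();print({k:np.round(v,3).tolist() for k,v in s.items()})
a=snap('scene','scene0');b=snap('side','side0')
for c in(a,b):print(np.round(c['cam_to_world'],3).tolist(),np.round(c['mtx'],1).tolist())
E
ls
```

```text
{'time_s': 0.0, 'joint_positions': [-10.229, 30.279, 82.157, -0.003, 67.689, -10.226], 'qvel': [-0.007, 0.054, 0.004, -0.109, -0.009, 0.023], 'tau': [-0.001, -44.005, -17.659, 0.063, 0.058, -0.0], 'position': [0.624, 0.0, 0.247], 'tcp_rot': [[1.0, -0.002, 0.0], [-0.0, 0.0, 1.0], [-0.002, -1.0, 0.0]], 'force': [0.594, -0.243, 0.064], 'moment': [0.039, 0.025, 0.024], 'opening': 1.004}
[[-0.649, 0.586, -0.485, 1.106], [0.761, 0.493, -0.421, 0.498], [-0.008, -0.643, -0.766, 1.091], [0.0, 0.0, 0.0, 1.0]] [[348.5, 0.0, 262.5], [0.0, 348.5, 192.2], [0.0, 0.0, 1.0]]
[[0.581, -0.467, 0.667, -0.834], [-0.814, -0.324, 0.482, -0.964], [-0.009, -0.823, -0.568, 1.277], [0.0, 0.0, 0.0, 1.0]] [[466.9, 0.0, 255.2], [0.0, 466.9, 197.6], [0.0, 0.0, 1.0]]
h.py
pics
```

View pics/scene0.png

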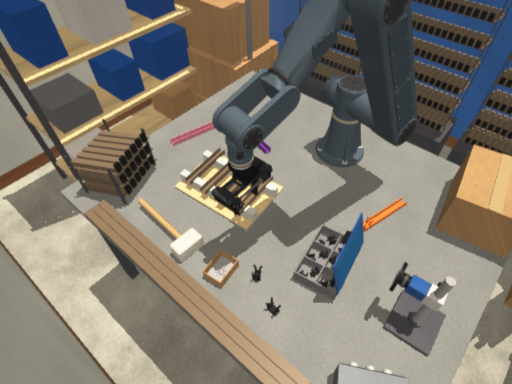

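View pics/side0.png

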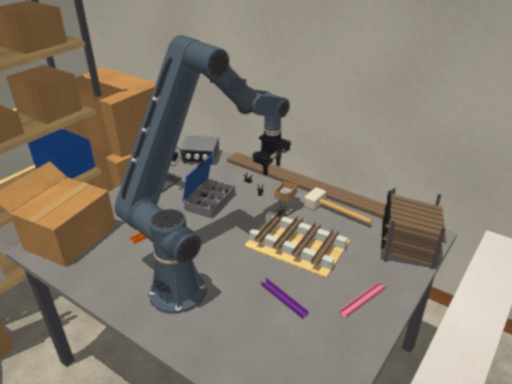

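Scene: gripper hides part of the jig near (230,190), blue lid at (350,255), inspection camera at (420,300). Side: jig at (298,243), case at (208,195), lid at (197,178). Measuring next.

Run:
```python
from h import *
for f in('scene0','side0'):
    c=np.load(f'pics/{f}.npz');W=cloud(c);hsv=cv2.cvtColor(c['frame'],cv2.COLOR_RGB2HSV)
    inb=(W[...,0]>0.2)&(W[...,0]<1.1)&(abs(W[...,1])<0.75)
    m=inb&(hsv[...,0]>100)&(hsv[...,0]<125)&(hsv[...,1]>150)&(W[...,2]>0.03)&(W[...,2]<0.3)
    n,l,s,ce=cv2.connectedComponentsWithStats(m.astype(np.uint8))
    for i in range(1,n):
        if s[i,4]<40: continue
        P=W[l==i];print(f,'blue',s[i],np.round(np.percentile(P,[2,50,98],axis=0),3).tolist())
        if i==np.argmax(s[1:,4])+1:
            q=P.mean(0);U,S,V=np.linalg.svd(P-np.median(P,0));print(' normal',V[2].round(3),'axes',V[:2].round(3).tolist())
    # plywood
    m=inb&(abs(W[...,2]-0.012)<.006)&(hsv[...,1]>60)&(hsv[...,0]>10)&(hsv[...,0]<30)&(W[...,1]<0.15)
    print('ply',m.sum(),cv2.minAreaRect((W[m][:,:2]*1000).astype(np.float32)))
    m=inb&(abs(W[...,2]-0.052)<.006)&(hsv[...,1]<40)&(hsv[...,2]>150)&(W[...,1]<0.2)
    print('batten',m.sum(),cv2.minAreaRect((W[m][:,:2]*1000).astype(np.float32)))
    m=inb&(abs(W[...,2]-0.05)<.006)&(hsv[...,1]<60)&(W[...,1]>0.2)
    print('case',m.sum(),cv2.minAreaRect((W[m][:,:2]*1000).astype(np.float32)))
    x0={'scene0':(130,90,420,350),'side0':(150,110,380,290)}[f]
    im=cv2.imread(f'pics/{f}.png')[x0[1]:x0[3],x0[0]:x0[2]]
    cv2.imwrite(f'pics/{f}c.png',cv2.resize(im,None,fx=2.6 if f=='scene0' else 3.3,fy=2.3 if f=='scene0' else 3.3,interpolation=3))
c=np.load('pics/scene0.npz');W=cloud(c)
for p in[(421,290),(445,285),(415,320),(402,275),(187,243),(221,268),(257,273),(272,308)]:print(p,W[p[1],p[0]].round(3))
```

```text
scene0 blue [333 214  29  79 866] [[0.417, 0.311, 0.071], [0.53, 0.34, 0.143], [0.619, 0.367, 0.198]]
 normal [-0.151  0.957  0.249] axes [[0.987, 0.16, -0.017], [0.056, -0.244, 0.968]]
scene0 blue [406 276  24  23 334] [[0.501, 0.525, 0.173], [0.529, 0.547, 0.2], [0.539, 0.569, 0.204]]
ply 1929 ((650.0257568359375, -260.0046081542969), (819.4558715820312, 600.1060180664062), 89.98555755615234)
batten 457 ((493.45208740234375, -137.14236450195312), (498.6953430175781, 535.2926635742188), 47.84587860107422)
case 275 ((606.0479736328125, 389.13958740234375), (415.8333435058594, 404.4279479980469), 83.69046783447266)
side0 blue [185 154  26  44 391] [[0.407, 0.306, 0.069], [0.491, 0.331, 0.129], [0.602, 0.358, 0.189]]
 normal [ 0.193 -0.942 -0.273] axes [[-0.978, -0.206, 0.019], [-0.074, 0.263, -0.962]]
ply 1796 ((661.8107299804688, -304.44342041015625), (611.0048217773438, 890.343505859375), 2.3791656494140625)
batten 487 ((615.199462890625, -212.99183654785156), (440.14599609375, 369.26531982421875), 5.275861740112305)
case 197 ((664.417236328125, 370.7146911621094), (583.1886596679688, 320.77166748046875), 44.160579681396484)
(421, 290) [0.531 0.557 0.202]
(445, 285) [0.525 0.592 0.272]
(415, 320) [0.524 0.595 0.034]
(402, 275) [0.518 0.499 0.195]
(187, 243) [ 0.794 -0.121  0.058]
(221, 268) [0.77  0.012 0.005]
(257, 273) [0.707 0.123 0.014]
(272, 308) [0.767 0.238 0.012]
```

View pics/scene0c.png

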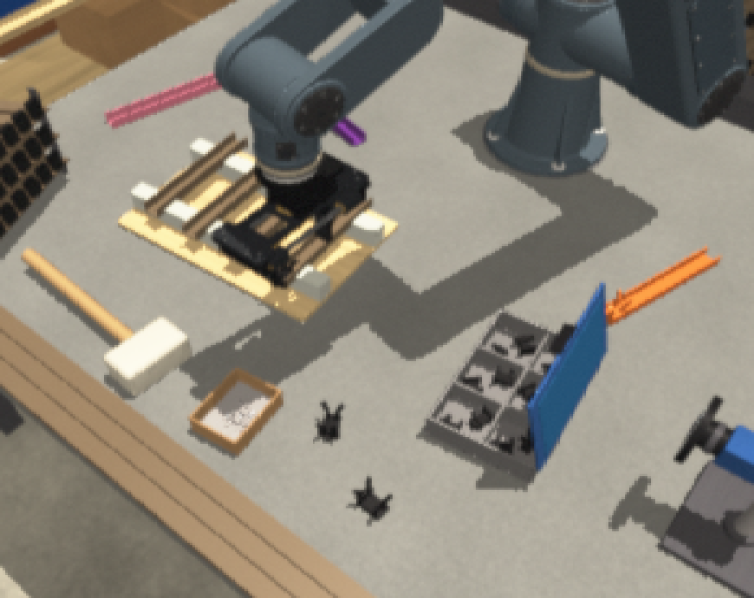

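View pics/side0c.png

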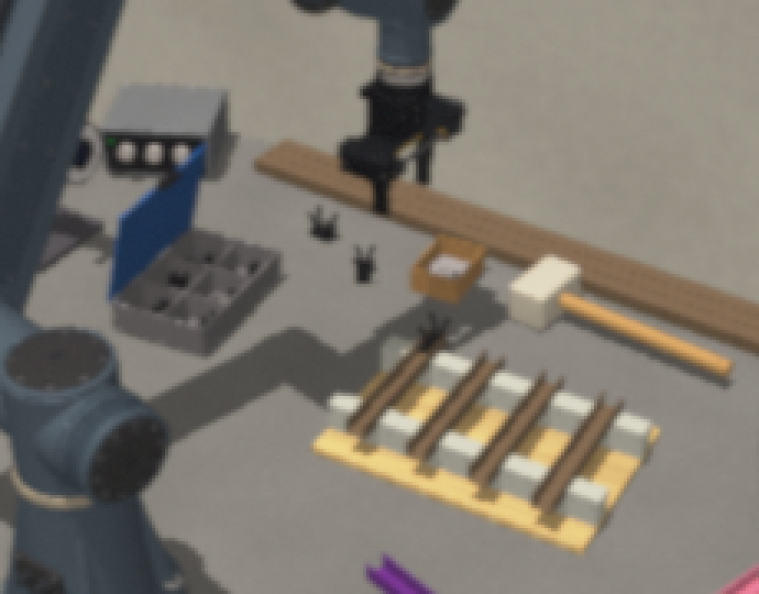

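Side crop: the clipped slat is the lane nearest the case (black clip at crop (432,330), i.e. side pixel (281,210)). The lid leans about 1.31 rad, its outer face towards the camera. I'll raise the arm over the case for a clear view of the rest.

>>> play_rows(commands=[[[0,0.04,0.03],[0,0,0]],[[-0.02,0.09,0.07],[0,0,0]],[[-0.03,0.14,0.11],[0,0,0]],[[-0.04,0.19,0.15],[0,0,0]],[[-0.05,0.24,0.17],[0,0,0]],[[-0.065,0.29,0.18],[0,0,0]],[[-0.065,0.3,0.18],[0,0,0]],[[-0.065,0.3,0.18],[0,0,0]]], gripper=0)

```text
time_s: 1.1
position: [0.5596, 0.3002, 0.4266]
tcp_rot: [[1.0, -0.001, -0.001], [0.001, -0.001, 1.0], [-0.001, -1.0, -0.001]]
force: [0.5, -0.1, 0.8]
opening: 0.172
```

Run:
```python
from h import *
s=read_state()
c=snap('wrist','wrist1');T=np.eye(4);T[:3,:3]=s['tcp_rot'];T[:3,3]=s['position'];np.save('pics/T1.npy',T@np.array(c['hand_eye']))
print(s['position'],np.round(c['hand_eye'],3).tolist(),np.round(c['mtx'],1).tolist())
a=snap('scene','scene1');b=snap('side','side1')
w=cv2.imread('pics/wrist1.png');d=cv2.imread('pics/scene1.png')[90:350,130:450];e=cv2.imread('pics/side1.png')[110:290,150:380]
r=lambda im:cv2.resize(im,(400,300),interpolation=3)
cv2.imwrite('pics/m1.png',np.vstack([np.hstack([r(w),r(d)]),np.hstack([r(e),r(e)*0])]))
```

```text
[0.55963136 0.30022749 0.42656085] [[1.0, -0.001, -0.001, -0.0], [0.001, -0.246, 0.969, -0.138], [-0.001, -0.969, -0.246, 0.068], [0.0, 0.0, 0.0, 1.0]] [[283.8, 0.0, 257.6], [0.0, 283.8, 181.9], [0.0, 0.0, 1.0]]
```

View pics/m1.png

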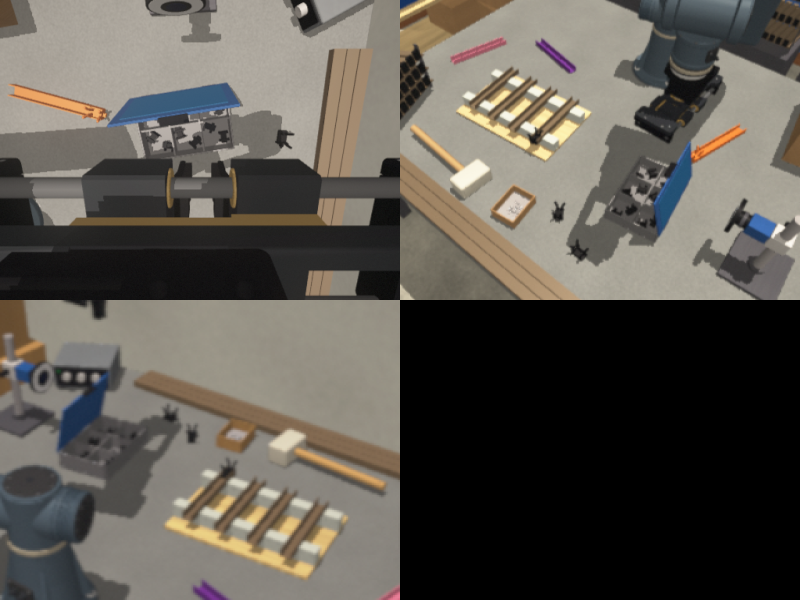

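The jig is fully visible now (scene crop, clip at about (535,135)), the wrist view shows the lid at (180,105) with the camera's base at the top. Computing poses.

Run:
```python
from h import *
def big(m,minn=60):
    n,l,s,_=cv2.connectedComponentsWithStats(m.astype(np.uint8)); return [l==i for i in np.argsort(-s[:,4]) if i>0 and s[i,4]>=minn]
def rect(P): 
    r=cv2.minAreaRect((P[:,:2]*1000).astype(np.float32)); return np.round(r[0],1),np.round(r[1],1),round(r[2],1)
for f in('scene1','side1','wrist1'):
    c=np.load(f'pics/{f}.npz');W=cloud(c,np.load('pics/T1.npy') if f=='wrist1' else None);hsv=cv2.cvtColor(c['frame'],cv2.COLOR_RGB2HSV);H,S,V=[hsv[...,i] for i in range(3)]
    X,Y,Z=[W[...,i] for i in range(3)]
    jig=(X>.4)&(X<.85)&(Y>-.3)&(Y<.25)
    if f!='wrist1':
        for m in big(jig&(Z>.004)&(Z<.02)&(S>70)&(H>10)&(H<30),400)[:1]:
            pass
        m=jig&(Z>.004)&(Z<.02)&(S>70)&(H>10)&(H<30);m=cv2.morphologyEx(m.astype(np.uint8),cv2.MORPH_OPEN,np.ones((2,2)))>0
        k=big(cv2.dilate((m|(jig&(Z>.02)&(Z<.075)&(X<.76))).astype(np.uint8),np.ones((3,3)))>0)
        print(f,'ply',rect(W[m&k[0]]),np.nanmedian(Z[m]))
        m=jig&(Z>.045)&(Z<.06)&(S<45)&(V>140)&k[0]
        print(f,'batten',m.sum(),rect(W[m]))
        # slats: brown, z .05-.07
        m=jig&(Z>.05)&(Z<.072)&(S>60)&(V<150)&k[0]
        for q in big(m,25):print(f,'slat',q.sum(),rect(W[q]),np.nanmedian(Z[q]).round(3))
        m=jig&(V<60)&(Z>.05)&(Z<.1)&(X>.5)
        for q in big(m,8)[:4]:print(f,'clip',q.sum(),W[q].mean(0).round(3),np.argwhere(q).mean(0)[::-1].round())
    else: print('')
    m=(H>100)&(H<125)&(S>150)&(X>.3)&(X<.7)&(Y>.2)&(Y<.45)&(Z>.03)&(Z<.25);m=cv2.erode(m.astype(np.uint8),np.ones((3,3)))>0;q=big(m)[0];P=W[q];mu=P.mean(0);v=np.linalg.svd(P-mu)[2][2];v*=np.sign(v[1]);print(f,'lid',mu.round(3),'n',v.round(3),'theta',np.arccos(v[2]).round(3),'yaw(-x of n)',np.degrees(np.arctan2(-v[0],v[1])).round(1),'z',np.percentile(P[:,2],[1,99]).round(3),'xr',np.percentile(P[:,0],[1,99]).round(3))
    ey=v.copy();ey[2]=0;ey/=np.linalg.norm(ey)
    t=((P-mu)@v);print('  rms',t.std().round(4),'d along ex at hinge plane', (mu@v).round(4))
    m=(X>.35)&(X<.72)&(Y>.15)&(Y<.42)&(abs(Z-.05)<.008)&(S<60)&(V>60)
    for q in big(m)[:1]:print(f,'rim',q.sum(),rect(W[q]))
    m=(X>.38)&(X<.68)&(Y>.44)&(Y<.75)&(Z>.004)&(Z<.03)&(S<60)&(V<130)
    for q in big(m)[:2]:print(f,'base',q.sum(),rect(W[q]),np.nanmedian(Z[q]).round(3))
    m=(X>.38)&(X<.68)&(Y>.4)&(Y<.7)&(Z>.13)&(Z<.3)
    for q in big(m)[:2]:print(f,'camhead',q.sum(),W[q].mean(0).round(3),np.percentile(W[q],[1,99],axis=0).round(3).tolist())
    m=m&(H>100)&(H<125)&(S>150)
    for q in big(m)[:1]:print(f,'cambody',q.sum(),rect(W[q]))
```

```text
scene1 ply (array([ 517. , -167.7]), array([191.6, 275.4]), 6.4) 0.011577952937388059
scene1 batten 441 (array([ 485.7, -171.4]), array([172.9, 269.8]), 4.5)
scene1 slat 97 (array([ 500.4, -276.6]), array([197.9,   6.4]), 5.7) 0.058
scene1 slat 95 (array([ 498.9, -255.6]), array([194.4,  17.1]), 5.0) 0.059
scene1 slat 92 (array([495.8, -84.1]), array([184.2,  13.8]), 5.1) 0.06
scene1 slat 90 (array([ 495. , -165.8]), array([189.8,   6.3]), 5.6) 0.061
scene1 slat 85 (array([ 496.1, -192.4]), array([191.5,   8.7]), 4.5) 0.058
scene1 slat 61 (array([ 475.4, -107.2]), array([146.8,   5.3]), 4.8) 0.058
scene1 clip 51 [ 0.578 -0.085  0.065] [237. 209.]
scene1 lid [0.523 0.339 0.144] n [-0.152  0.957  0.246] theta 1.323 yaw(-x of n) 9.0 z [0.084 0.195] xr [0.425 0.615]
  rms 0.0007 d along ex at hinge plane 0.2803
scene1 rim 246 (array([518.7, 281.5]), array([223.9, 155.3]), 8.9)
scene1 base 2028 (array([515.1, 597.2]), array([150.4, 140.1]), 3.5) 0.014
scene1 camhead 1333 [0.526 0.559 0.207] [[0.484, 0.487, 0.141], [0.564, 0.615, 0.286]]
scene1 cambody 336 (array([519.7, 546.7]), array([41
[... 491 characters left out ...]
[ 468.1, -172. ]), array([135.8,   7.1]), 5.3) 0.056
side1 slat 34 (array([464.2, -87.2]), array([121.7,   7.1]), 5.6) 0.055
side1 clip 21 [ 0.563 -0.089  0.061] [280. 213.]
side1 lid [0.488 0.329 0.126] n [-0.152  0.954  0.259] theta 1.309 yaw(-x of n) 9.0 z [0.079 0.178] xr [0.412 0.58 ]
  rms 0.0021 d along ex at hinge plane 0.2729
side1 rim 110 (array([544.3, 279.9]), array([173.4, 161.3]), 9.3)
side1 base 448 (array([508.6, 595. ]), array([169.4, 166.1]), 84.5) 0.013
side1 camhead 512 [0.507 0.537 0.195] [[0.465, 0.476, 0.134], [0.558, 0.608, 0.284]]
side1 cambody 61 (array([512.4, 541.2]), array([48.7, 42.9]), 13.5)
Traceback (most recent call last):
IndexError: list index out of range
```

Consistent: case centre (0.519,0.282), yaw 9° (rim 224x155), hinge middle ≈(0.507,0.356), lid ≈1.32 rad. Camera base is 150x140 at (0.515,0.597), yaw 3.5°, which puts the lens at (0.522,0.487) and the focus at (0.546,0.088,0.18). The clipped slat lies near (0.497,-0.095), yaw about 5°. Going behind the lid with shut fingers.

>>> play_rows(commands=[[[-0.027,0.03,0],[0,0,0.08]],[[-0.054,0.061,0],[0,0,0.157]],[[-0.054,0.061,-0.04],[0,0,0.157]],[[-0.054,0.061,-0.09],[0,0,0.157]],[[-0.054,0.061,-0.14],[0,0,0.157]],[[-0.054,0.061,-0.18],[0,0,0.157]],[[-0.054,0.061,-0.21],[0,0,0.157]],[[-0.054,0.061,-0.222],[0,0,0.157]],[[-0.054,0.061,-0.222],[0,0,0.157]]])

```text
time_s: 2.38
position: [0.5063, 0.3601, 0.205]
tcp_rot: [[0.988, -0.001, -0.155], [0.155, -0.001, 0.988], [-0.001, -1.0, -0.0]]
force: [0.1, 0.9, 0.1]
opening: 0.004
```

Run:
```python
from h import *
c=snap('scene','scene2')
cv2.imwrite('pics/scene2c.png',cv2.resize(c['frame'][150:350,260:470,::-1],None,fx=3,fy=3,interpolation=3))
h=np.array([.507,.3556,.05]);ex=np.array([-.156,.988,0]);z=np.array([0,0,1]);r=.135
p0=np.array([.506,.361,.206])
for t in list(np.arange(1.32,-.05,-.1)):
    p=h+r*(-np.cos(t)*ex+np.sin(t)*z)+.006*(np.sin(t)*ex+np.cos(t)*z)+.010*ex+.025*z
    print(round(t,2),(p-p0).round(3).tolist())
```

```text
1.32 [0.004, -0.023, 0.001]
1.22 [0.006, -0.036, -0.002]
1.12 [0.008, -0.048, -0.007]
1.02 [0.01, -0.06, -0.013]
0.92 [0.011, -0.072, -0.02]
0.82 [0.013, -0.082, -0.028]
0.72 [0.015, -0.092, -0.037]
0.62 [0.016, -0.101, -0.048]
0.52 [0.017, -0.108, -0.059]
0.42 [0.018, -0.115, -0.07]
0.32 [0.019, -0.12, -0.083]
0.22 [0.02, -0.124, -0.096]
0.12 [0.02, -0.127, -0.109]
0.02 [0.02, -0.129, -0.122]
```

View pics/scene2c.png

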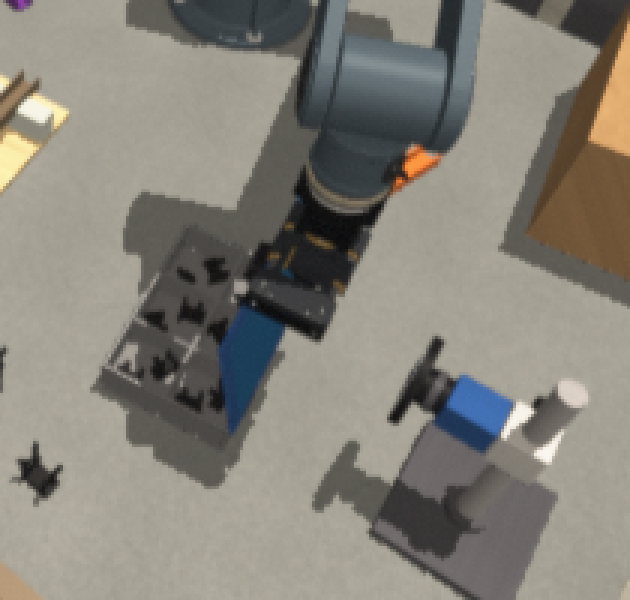

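The gripper stands on the camera side of the lid (lid edge at crop (245,370)), clear of the lens at (420,385). Pushing it along the arc.

>>> play_rows(commands=[[[0.002,-0.012,0],[0,0,0]],[[0.004,-0.023,0.001],[0,0,0]],[[0.005,-0.03,-0.001],[0,0,0]],[[0.006,-0.036,-0.002],[0,0,0]],[[0.007,-0.042,-0.005],[0,0,0]],[[0.008,-0.048,-0.007],[0,0,0]],[[0.009,-0.054,-0.01],[0,0,0]],[[0.01,-0.06,-0.013],[0,0,0]],[[0.011,-0.066,-0.017],[0,0,0]],[[0.011,-0.072,-0.02],[0,0,0]]])

```text
time_s: 3.68
position: [0.517, 0.2887, 0.1851]
tcp_rot: [[0.988, -0.0, -0.156], [0.156, 0.0, 0.988], [-0.0, -1.0, 0.0]]
force: [0.2, 1.2, -0.1]
opening: 0.002
```

Run:
```python
from h import *
s=read_state();print(s['position'],s['force'])
c=snap('scene','scene3')
W=cloud(c);hsv=cv2.cvtColor(c['frame'],cv2.COLOR_RGB2HSV);H,S,V=[hsv[...,i] for i in range(3)];X,Y,Z=[W[...,i] for i in range(3)]
m=(H>100)&(H<125)&(S>150)&(X>.3)&(X<.7)&(Y>.15)&(Y<.45)&(Z>.03)&(Z<.25);m=cv2.erode(m.astype(np.uint8),np.ones((3,3)))>0
P=W[m];mu=np.median(P,0);v=np.linalg.svd(P-mu)[2][2];v*=np.sign(v[2]);print(m.sum(),v.round(3),np.arccos(v[2]))
```

```text
[0.51701312 0.28869088 0.18513038] [ 0.18748598  1.17720708 -0.14559709]
956 [-0.095  0.825  0.557] 0.9802051862868885
```

The lid has followed to about 0.98 rad with 1 N. Continuing down.

>>> play_rows(commands=[[[0.001,-0.005,-0.004],[0,0,0]],[[0.002,-0.01,-0.008],[0,0,0]],[[0.003,-0.015,-0.012],[0,0,0]],[[0.004,-0.02,-0.017],[0,0,0]],[[0.0045,-0.025,-0.022],[0,0,0]],[[0.005,-0.029,-0.028],[0,0,0]],[[0.0055,-0.033,-0.033],[0,0,0]],[[0.006,-0.036,-0.039],[0,0,0]],[[0.0065,-0.04,-0.044],[0,0,0]],[[0.007,-0.043,-0.05],[0,0,0]]])

```text
time_s: 4.97
position: [0.5241, 0.2459, 0.1352]
tcp_rot: [[0.988, 0.0, -0.156], [0.156, 0.0, 0.988], [0.0, -1.0, 0.0]]
force: [0.0, -0.1, 0.9]
opening: 0.005
```

>>> play_rows(commands=[[[0.001,-0.003,-0.006],[0,0,0]],[[0.001,-0.005,-0.013],[0,0,0]],[[0.0015,-0.007,-0.019],[0,0,0]],[[0.002,-0.009,-0.026],[0,0,0]],[[0.002,-0.0105,-0.032],[0,0,0]],[[0.002,-0.012,-0.039],[0,0,0]],[[0.002,-0.013,-0.044],[0,0,0]],[[0.002,-0.014,-0.048],[0,0,0]]])

```text
time_s: 5.98
position: [0.526, 0.2321, 0.0872]
tcp_rot: [[0.988, -0.0, -0.156], [0.156, 0.0, 0.988], [-0.0, -1.0, 0.0]]
force: [1.3, 0.7, -0.5]
opening: 0.002
```

>>> play_rows(commands=[[[0,0,-0.002],[0,0,0]],[[0,0,-0.004],[0,0,0]],[[0,0,-0.006],[0,0,0]],[[0,0,-0.007],[0,0,0]]])

```text
time_s: 6.48
position: [0.526, 0.232, 0.0813]
tcp_rot: [[0.988, 0.0, -0.157], [0.157, -0.0, 0.988], [0.0, -1.0, -0.0]]
force: [-1.6, -1.3, 10.7]
opening: 0.009
```

10.7 N at TCP z 81 mm, fingertips 56 mm above the bench: the lid is at its stop. Lifting off and turning over to the jig.

>>> play_rows(commands=[[[0,0,0],[0,0,0]],[[0,0,0],[0,0,0]],[[0,0,0.03],[0,0,0]],[[0,0,0.08],[0,0,-0.15]],[[0,-0.02,0.13],[0,0,-0.33]],[[-0.01,-0.06,0.17],[0,0,-0.5]],[[-0.01,-0.11,0.19],[0,0,-0.68]],[[-0.02,-0.16,0.2],[0,0,-0.86]],[[-0.02,-0.21,0.2],[0,0,-1.04]],[[-0.02,-0.26,0.2],[0,0,-1.2]]])

```text
time_s: 7.72
position: [0.5057, -0.0293, 0.2809]
tcp_rot: [[0.499, 0.001, 0.867], [-0.867, 0.0, 0.499], [0.0, -1.0, 0.001]]
force: [0.3, -0.3, -0.1]
opening: 0.002
```

>>> play_rows(commands=[[[0,-0.03,0],[0,0,-0.17]],[[0,-0.06,0],[0,0,-0.34]],[[0,-0.065,0],[0,0,-0.44]],[[0,-0.065,0],[0,0,-0.44]],[[0,-0.065,0],[0,0,-0.44]]], gripper=0.06)

```text
time_s: 8.35
position: [0.5057, -0.0924, 0.2804]
tcp_rot: [[0.09, -0.0, 0.996], [-0.996, 0.0, 0.09], [-0.0, -1.0, -0.0]]
force: [0.6, 0.2, 0.4]
opening: 0.486
```

Run:
```python
from h import *
s=read_state();print(s['position'],s['tcp_rot'].round(3).tolist() if hasattr(s['tcp_rot'],'round') else s['tcp_rot'])
c=snap('wrist','wrist2');T=np.eye(4);T[:3,:3]=s['tcp_rot'];T[:3,3]=s['position'];T=T@np.array(c['hand_eye']);np.save('pics/T2.npy',T)
a=snap('scene','scene4')
r=lambda im:cv2.resize(im,(400,300),interpolation=3)
cv2.imwrite('pics/m2.png',np.hstack([cv2.imread('pics/wrist2.png'),cv2.resize(cv2.imread('pics/scene4.png')[150:350,260:420],(280,384))]))
W=cloud(a);hsv=cv2.cvtColor(a['frame'],cv2.COLOR_RGB2HSV);H,S,V=[hsv[...,i] for i in range(3)];X,Y,Z=[W[...,i] for i in range(3)]
m=(H>100)&(H<125)&(S>150)&(X>.3)&(X<.7)&(Y>.15)&(Y<.42)&(Z>.03)&(Z<.25);m=cv2.erode(m.astype(np.uint8),np.ones((3,3)))>0
P=W[m];mu=np.median(P,0);v=np.linalg.svd(P-mu)[2][2];v*=np.sign(v[2]);print('lid',m.sum(),v.round(3),np.arccos(v[2]),np.median(P[:,2]),P[:,2].min(),P[:,2].max())
W=cloud(c,T);hsv=cv2.cvtColor(c['frame'],cv2.COLOR_RGB2HSV);H,S,V=[hsv[...,i] for i in range(3)];X,Y,Z=[W[...,i] for i in range(3)]
for nm,m in(('slattop',(Z>.057)&(Z<.07)&(S>60)&(V>30)),('horn',(Z>.075)&(Z<.095)&(X<.7)),('floor',(Z>.04)&(Z<.05)&(S>60)&(V>30))):
    m=m&(X>.3)&(X<.75)&(Y>-.3)&(Y<.05)
    n,l,st,_=cv2.connectedComponentsWithStats(m.astype(np.uint8))
    for i in range(1,n):
        if st[i,4]>30:
            q=W[l==i];rr=cv2.minAreaRect((q[:,:2]*1000).astype(np.float32));print(nm,st[i].tolist(),np.round(rr[0],1),np.round(rr[1],1),round(rr[2],1),q.min(0).round(3),q.max(0).round(3))
```

```text
[ 0.50573108 -0.09241309  0.28044256] [[0.09, -0.0, 0.996], [-0.996, 0.0, 0.09], [-0.0, -1.0, -0.0]]
lid 2140 [0. 0. 1.] 0.0005110786427790277 0.056841834563778115 0.05057630287820758 0.06425789872867194
slattop [247, 97, 4, 25, 64] [571.5 -73.3] [28.2  3.5] 8.8 [ 0.557 -0.076  0.058] [ 0.585 -0.071  0.066]
slattop [267, 97, 4, 25, 67] [573.6 -98. ] [28.1  3.5] 5.6 [ 0.56  -0.101  0.058] [ 0.588 -0.095  0.066]
slattop [313, 101, 8, 117, 364] [ 514.5 -164.7] [148.5   3.1] 5.2 [ 0.441 -0.172  0.057] [ 0.588 -0.157  0.067]
slattop [330, 101, 12, 125, 447] [ 509.9 -190.7] [162.4   3.3] 5.2 [ 0.429 -0.199  0.057] [ 0.591 -0.182  0.067]
slattop [377, 103, 15, 100, 459] [ 530.4 -248.7] [127.    3.7] 5.2 [ 0.467 -0.255  0.057] [ 0.594 -0.241  0.066]
slattop [396, 103, 17, 100, 493] [ 532.6 -273.7] [127.2   3.9] 5.0 [ 0.469 -0.281  0.057] [ 0.596 -0.267  0.066]
slattop [248, 128, 3, 98, 202] [485.2 -80.9] [128.1   2.5] 5.3 [ 0.421 -0.088  0.058] [ 0.549 -0.075  0.066]
slattop [267, 128, 3, 98, 188] [ 486.2 -106.5] [130.8   2.4] 5.1 [ 0.421 -0.112  0.057] [ 0.551 -0.099  0.066]
horn [246, 91, 
[... 557 characters left out ...]
  1.5] 5.9 [ 0.573 -0.244  0.043] [ 0.593 -0.242  0.05 ]
floor [381, 104, 24, 99, 1246] [ 529.1 -266.2] [131.   15.6] 5.1 [ 0.463 -0.28   0.043] [ 0.595 -0.254  0.05 ]
floor [250, 125, 18, 101, 1738] [483.5 -93.9] [139.  23.] 5.5 [ 0.414 -0.111  0.042] [ 0.553 -0.077  0.05 ]
floor [313, 139, 2, 28, 33] [ 523.9 -162.7] [35.2  0.7] 5.0 [ 0.506 -0.164  0.041] [ 0.541 -0.161  0.05 ]
floor [372, 143, 9, 60, 145] [ 503.  -250.2] [82.6  1.8] 5.1 [ 0.462 -0.254  0.042] [ 0.544 -0.246  0.05 ]
floor [311, 168, 3, 44, 50] [ 473.7 -167.3] [60.   0.7] 5.4 [ 0.444 -0.17   0.043] [ 0.504 -0.165  0.05 ]
floor [251, 254, 16, 4, 64] [ 367.8 -104.2] [ 6.2 22. ] 7.2 [ 0.363 -0.115  0.043] [ 0.371 -0.093  0.047]
```

View pics/m2.png

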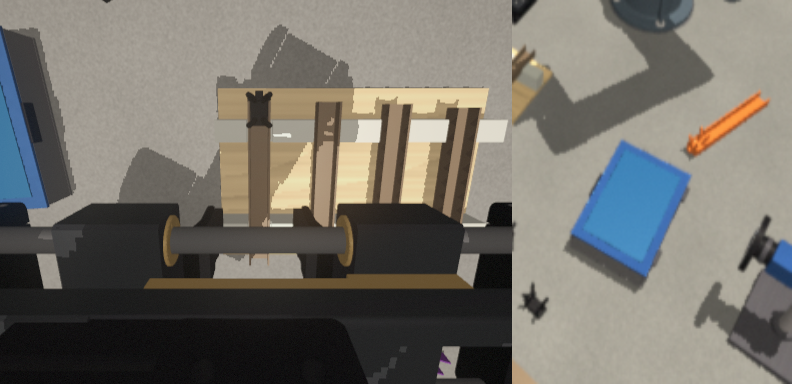

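The lid is flat at 57 mm, so it's shut. The wrist view shows the clipped slat at column 260. Its ends are at x = 0.366 and 0.586, so the origin is (0.476,-0.0945), yaw 5.2°; gripping 12 mm towards the clip at (0.488,-0.0935).

>>> play_rows(commands=[[[-0.018,-0.001,-0.03],[0,0,0]],[[-0.018,-0.001,-0.08],[0,0,0]],[[-0.018,-0.001,-0.13],[0,0,0]],[[-0.018,-0.001,-0.17],[0,0,0]],[[-0.018,-0.001,-0.2],[0,0,0]],[[-0.018,-0.001,-0.215],[0,0,0]],[[-0.018,-0.001,-0.221],[0,0,0]],[[-0.018,-0.001,-0.221],[0,0,0]]])

```text
time_s: 9.45
position: [0.4884, -0.094, 0.06]
tcp_rot: [[0.088, 0.001, 0.996], [-0.996, -0.0, 0.088], [0.0, -1.0, 0.001]]
force: [-0.6, 0.2, 0.8]
opening: 0.688
```

>>> play_rows(commands=[[[0,0,0],[0,0,0]],[[0,0,0],[0,0,0]],[[0,0,0],[0,0,0]],[[0,0,0],[0,0,0]],[[0,0,0],[0,0,0]],[[0,0,0],[0,0,0]]], gripper=0.0)

```text
time_s: 10.2
position: [0.4882, -0.0942, 0.0598]
tcp_rot: [[0.088, 0.001, 0.996], [-0.996, -0.0, 0.088], [0.001, -1.0, 0.001]]
force: [-0.2, -1.1, 3.5]
opening: 0.318
```

It closed on 27.7 mm, which matches the slat's width. Lifting.

>>> play_rows(commands=[[[0,0,0.004],[0,0,0]],[[0,0,0.012],[0,0,0]],[[0,0,0.025],[0,0,0]],[[0,0,0.04],[0,0,0]],[[0,0,0.06],[0,0,0]],[[0,0,0.08],[0,0,0]],[[0,0,0.1],[0,0,0]],[[0,0,0.115],[0,0,0]],[[0,0,0.126],[0,0,0]],[[0,0,0.126],[0,0,0]]])

```text
time_s: 11.45
position: [0.4884, -0.0941, 0.1867]
tcp_rot: [[0.088, 0.002, 0.996], [-0.996, -0.001, 0.088], [0.001, -1.0, 0.002]]
force: [-0.2, 0.9, -0.7]
opening: 0.32
```

>>> play_rows(commands=[[[0.002,0.004,0],[0,0,0.06]],[[0.008,0.011,0],[0,0,0.18]],[[0.015,0.02,0],[0,0,0.33]],[[0.023,0.03,0],[0,0,0.49]],[[0.031,0.04,0],[0,0,0.65]],[[0.039,0.05,0],[0,0,0.81]],[[0.047,0.06,0],[0,0,0.97]],[[0.054,0.068,0],[0,0,1.13]],[[0.06,0.075,0],[0,0,1.28]],[[0.063,0.079,0],[0,0,1.42]]])

```text
time_s: 12.7
position: [0.5507, -0.0145, 0.1847]
tcp_rot: [[0.998, -0.002, 0.058], [-0.058, 0.0, 0.998], [-0.002, -1.0, 0.0]]
force: [0.9, -0.1, -0.4]
opening: 0.318
```

>>> play_rows(commands=[[[0.001,0.001,0],[0,0,0.08]],[[0.001,0.001,0],[0,0,0.121]],[[0.001,0.001,0],[0,0,0.121]],[[0.001,0.001,0],[0,0,0.121]],[[0.001,0.001,0],[0,0,0.121]]])

```text
time_s: 13.32
position: [0.5519, -0.014, 0.1854]
tcp_rot: [[0.998, -0.0, -0.058], [0.058, 0.0, 0.998], [-0.0, -1.0, 0.0]]
force: [1.2, -0.6, -1.3]
opening: 0.322
```

Run:
```python
from h import *
s=read_state();print(s['position'],np.round(s['tcp_rot'],3).tolist(),s['force'],s['opening'])
a=snap('scene','scene5');b=snap('side','side5');w=snap('wrist','wrist5')
T=np.eye(4);T[:3,:3]=s['tcp_rot'];T[:3,3]=s['position'];T=T@np.array(w['hand_eye'])
cv2.imwrite('pics/m5.png',np.vstack([np.hstack([cv2.resize(a['frame'][120:330,140:460],(400,280)),cv2.resize(b['frame'][120:290,120:380],(400,280))]),np.hstack([cv2.resize(w['frame'],(400,300)),np.zeros((300,400,3),np.uint8)])])[...,::-1])
for f,c,T in(('scene',a,None),('side',b,None),('wrist',w,T)):
    W=cloud(c,T);hsv=cv2.cvtColor(c['frame'],cv2.COLOR_RGB2HSV);H,S,V=[hsv[...,i] for i in range(3)];X,Y,Z=[W[...,i] for i in range(3)]
    r=(X>.5)&(X<.6)&(Y>-.15)&(Y<.14)&(Z>.15)
    m=r&(Z<.2)&(S>60)&(H<25)&(V<170);q=W[m]
    if len(q)>20:print(f,'channel',m.sum(),np.percentile(q,[1,50,99],axis=0).round(3).tolist(),'tops',[np.percentile(q[(q[:,1]>y)&(q[:,1]<y+.03),2],95).round(4) if ((q[:,1]>y)&(q[:,1]<y+.03)).sum()>5 else None for y in(-.13,-.10,-.07,.02,.05)],cv2.fitLine((q[:,:2]).astype(np.float32),2,0,.01,.01).ravel().round(3))
    m=r&(V<60)&(Y>.03)&(Z<.23);q=W[m]
    if len(q)>8:print(f,'clip',m.sum(),q.min(0).round(3),q.max(0).round(3),q.mean(0).round(3))
```

```text
[ 0.55188697 -0.01398042  0.18540499] [[0.998, -0.0, -0.058], [0.058, 0.0, 0.998], [-0.0, -1.0, 0.0]] [ 1.16685551 -0.58679417 -1.26463132] 0.32159437372941246
scene channel 305 [[0.535, -0.134, 0.165], [0.553, 0.016, 0.179], [0.576, 0.081, 0.192]] tops [np.float64(0.1899), np.float64(0.1902), None, np.float64(0.1894), np.float64(0.1929)] [ 0.026 -1.     0.554 -0.011]
scene clip 68 [0.535 0.048 0.173] [0.562 0.094 0.214] [0.549 0.075 0.19 ]
side channel 220 [[0.528, -0.139, 0.163], [0.546, -0.08, 0.179], [0.575, 0.075, 0.192]] tops [np.float64(0.1871), np.float64(0.1894), np.float64(0.1903), None, np.float64(0.1877)] [ 0.091 -0.996  0.552 -0.072]
wrist channel 6879 [[0.529, -0.043, 0.169], [0.549, 0.012, 0.171], [0.565, 0.078, 0.191]] tops [None, None, np.float64(0.1715), np.float64(0.1904), np.float64(0.1901)] [ 0.079 -0.997  0.549  0.01 ]
wrist clip 3104 [0.531 0.052 0.174] [0.562 0.094 0.215] [0.546 0.075 0.2  ]
```

View pics/m5.png

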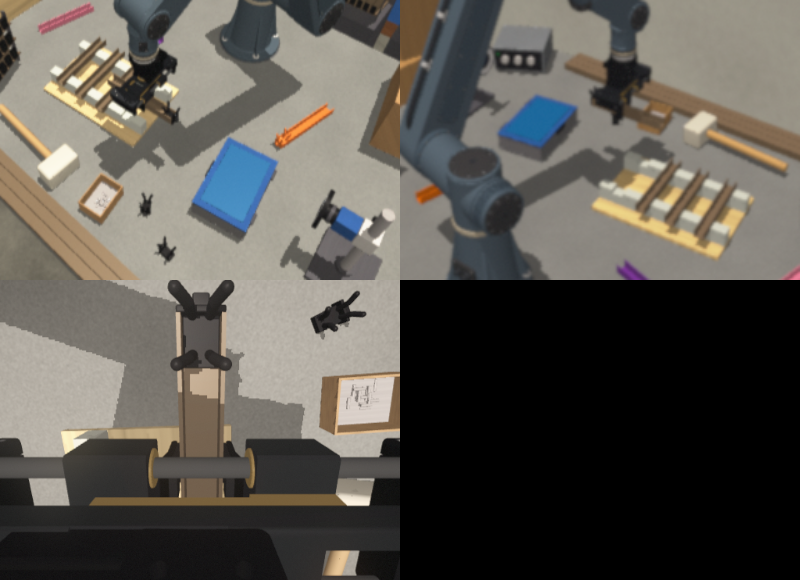

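All is as planned: slat held level with its clip towards the lens, clip nose at y≈0.094 (flange ≈0.087 against focus 0.088), end x≈0.546, rims at 0.190 (end centre ≈0.179), and the lid flat. I'll let it settle, then hand in.

>>> play_rows(commands=[[[0,0,0.001],[0,0,0]],[[0,0,0.001],[0,0,0]],[[0,0,0.001],[0,0,0]],[[0,0,0.001],[0,0,0]],[[0,0,0.001],[0,0,0]],[[0,0,0.001],[0,0,0]]])

```text
time_s: 14.22
position: [0.552, -0.014, 0.1865]
tcp_rot: [[0.998, -0.0, -0.058], [0.058, 0.0, 0.998], [-0.0, -1.0, 0.0]]
force: [0.0, -0.1, -2.0]
opening: 0.317
```

Run:
```python
from h import *
s=read_state();print(s['position'],np.round(s['qvel'],2),s['opening']);print(hand_in())
```

```text
[ 0.55195452 -0.01395455  0.18650213] [-0.01 -0.04  0.02  0.05  0.02 -0.  ] 0.317137612273673
the job is handed in; nothing more can be done
None
```

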